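# Zero and tare the dial scale, then weigh the cakes in their caddy

### The job

Weigh the small iced cakes that stand on the baking paper. First, with the pan bare, slide the tare poise home against its zero stop and turn the zero knob until the dial pointer reads zero; then set the empty wooden caddy in the middle of the pan and, leaving the zero knob alone from now on, slide the tare poise out until the pointer reads zero again. Only then stand every cake upright on the caddy's floor, without moving the knob or the poise any more, so that the dial shows their net weight, and leave the other things on the bench where they are.

Things in the scene. Friction and masses are not known exactly. Their poses are not given: they have to be found in the camera images.
- scale: bench dial scale, light enamel, 210 mm deep (x) by 370 mm wide (y), fixed; origin on the bench under its middle; x away from the operator, y to the left, z up. Left half: the steel pan. Right half: a flat-topped console 100 mm high, the dial lying flat on it, and along its far side the tare beam with its poise, between end brackets up to 150 mm high
- pan: the scale's pan, a flat steel plate 190 mm (x) by 186 mm (y), 6 mm thick, no rim; origin at the centre of its top face, about 92 mm above the bench, at (0, 94) mm in the scale's frame, axes parallel to the scale's; it is sprung, sinks 6 mm for each kg of load not balanced by the poise, and settles within 0.5 s
- zero_knob: black fluted round knob, 42 mm in diameter, at the dial's centre, from 4 to 36 mm above this origin, which lies on its vertical axis 104 mm above the bench, at (-22, -90) mm in the scale's frame. It turns without end against 0.04 N m of friction, stays where it is left, and carries the dial card (with the zero mark) round with it; the pointer does not follow it
- pointer_tip (a point): tip of the red dial pointer, 64 mm from the knob's axis, just above the white dial card (158 mm over its steel ring); nothing catches on it. Seen from above it turns clockwise with load on the pan (one full turn is 1.5 kg) and counter-clockwise as the poise is slid out (1 mm is 0.96 degree, or 1.1 mm at the tip, and balances 4 g). With the poise home and the pan bare it points at the beam
- zero_mark (a point): the dial's zero: the one broad black bar, 20 mm by 8 mm, at the edge of the dial card, the other marks being thinner; it turns with the zero knob. This point lies 64 mm from the knob's axis, level with the pointer's tip: the pointer reads zero when the two coincide
- tare_poise (a joint): travel of the tare poise (0.2 kg) along its beam in m: 0 = home, against its zero stop at the beam's end nearest the pan; it grows, up to 0.11, as the poise is slid out to the right, along the scale's -y. It needs about 2 N and stays where it is left. Read the dial with the poise let go: a hand on it pushes the beam
- poise_grip (a point): middle of the poise's black grip, an upright tab 14 mm thick (x) by 26 mm (y), its top 15 mm above this point; below it the brass poise (22 mm by 30 mm) rides the beam, its top 20 mm below this point. At home it lies at (84, -36, 164) mm in the scale's frame; the beam tips a few degrees, so that it stands up to 12 mm higher or lower
- caddy: empty wooden caddy, 184 mm (x) by 178 mm (y), 0.2 to 0.4 kg; origin at the centre of its underside; floor 6 mm thick, rim 20 mm high, 6 mm thick; across its middle along y a handle bar 14 mm thick (x), 164 mm long, 67 to 85 mm above the underside, on posts at y = +-78 mm: room for two cakes on either side (centres near x = +-46, y = +-44 mm)
- caddy_handle (a point): middle of the caddy's handle bar, 76 mm above its underside
- baking_paper: flat sheet of baking paper on the bench, 250 mm (x) by 240 mm (y), look only; origin at its middle. The cakes stand on it when the run begins
- cake1: small iced cake in a pale blue paper mould, 58 mm in diameter; straight mould 52 mm high, white domed icing above it to 77 mm; about 0.15 kg; origin at the centre of its underside. Two to four such cakes are there, the others are absent (None)
- cake2: small iced cake in a pale blue paper mould, 58 mm in diameter; straight mould 52 mm high, white domed icing above it to 77 mm; about 0.15 kg; origin at the centre of its underside. Two to four such cakes are there, the others are absent (None)
- cake3: small iced cake in a pale blue paper mould, 58 mm in diameter; straight mould 52 mm high, white domed icing above it to 77 mm; about 0.15 kg; origin at the centre of its underside. Two to four such cakes are there, the others are absent (None)
- cake4: small iced cake in a pale blue paper mould, 58 mm in diameter; straight mould 52 mm high, white domed icing above it to 77 mm; about 0.15 kg; origin at the centre of its underside. Two to four such cakes are there, the others are absent (None)
- sugar_jar: bystander: glass jar with steel lid, 68 mm across, 110 mm high, origin under its centre
- dough_scraper: bystander: dough scraper with wooden handle, lying flat, 136 mm by 115 mm, origin near its middle
- mould_stack: bystander: stack of empty paper moulds, 72 mm across, 97 mm high, origin under its centre
Things that resemble listed ones, but are neither listed nor needed, are in the scene too. Leave any turquoise or yellow look-alike of the cake3 alone.

How it is judged:
By the outcome, as a careful person would: the job done as asked, in the order asked, and still so for the second after the job is handed in, with the robot touching nothing.
Of cake1, cake2, cake3, cake4 only 2 to 4 are there at a start; the rules pass over those that are not, and their reading is None.
At some moment in a run one of cake1, cake2, cake3, cake4 may be knocked a few centimetres aside while the robot is not near it.
It also fails if it takes over 210 s, if anything falls off the work surface, if the arm or the gripper's body presses on something with over 40 N, if the wrist force passes 120 N, or if a joint passes its speed limit or range.

### The arm

A 7-joint arm with a two-finger parallel gripper is mounted at the origin on the work surface. World frame = base frame: x ahead of the robot, y to its left, z up, the work surface at z = 0. Lengths are in m, angles in rad, forces in N, time in s.
With the tool pointing down it reaches from about 0.425 to 0.975 m from the base axis. Payload 16.7 kg.
Tool frame: the origin (TCP) lies on the centre line of the jaws, within the pads' length; the fingertips stand 14 mm ahead of it and the grasp point (between the pads) lies 5 mm behind it; z points along the fingers, y is the line along which they close (so a half turn about z gives the same grasp; the last joint's range is limited). The gripper opens to 85 mm and grips with 20 to 120 N. Pads are 22 mm wide; open, the fingers measure 114 mm over their backs; the gripper's body (76 mm by 85 mm) begins 54 mm behind the grasp point. The pads swing forward as they close: fully open they stand 13 mm farther back than shut.
Start: joints at [1.083, 0.426, 0.074, 1.606, -0.034, 1.111, -0.067], TCP at [0.224, -0.637, 0.245] pointing down, gripper open.
Joint ranges: [-2.85, 2.85], [-0.5, 2.14], [-1.23, 1.37], [0.21, 2.46], [-1.02, 4.16], [0.16, 2.05], [-2.73, 2.73]. Speed limits (rad/s): [1.89, 1.89, 2.39, 2.39, 3.01, 3.01, 3.01].

### API

Orientations are given as a rotation vector (axis times angle).
In Python, from plant import env gives the robot as it stands.
- The arm moves only by the shell command python3 -m handwheel 'ROWS' [OPENING] [FORCE]. ROWS is JSON, one flat list of numbers, 4 for each row, row after row: the shift along the tool's x, y, z in units of 300 mm (1.0 is 300 mm), then the turn about the tool's z in units of pi/2 rad (1.0 is pi/2 rad). In form: [dx, dy, dz, turn, dx, dy, dz, turn, ...]. A call has 1 to 10 rows; each row is the pose to reach, as a shift and turn from the pose commanded when the call began, along the tool's axes at that moment; what a row does not reach only later rows make up. A row lasts 1/8 s, in which the tool goes at most 62.5 mm and 10.7 degrees, less where a joint would pass 70% of its speed; a pose out of reach is approached as far as the arm can. A call with a number of a shift or a turn outside -1 to 1 is refused whole. A call with a gripper value outside its range is refused whole. OPENING is the opening, from 0 (shut) to 1 (fully open), set as the call begins (- or left out, the last holds). The fingers move at their own pace and stop on an object; FORCE is the grip in N (left out, the last holds). Time passes only in rows, so rows that repeat a pose let the fingers close. It gives the time, the measured TCP pose, the force, the opening and the grip force at its end, in the units of the state.
- env.state(): the state, without advancing time (a new reading comes with each control period).
- env.camera(name): name is "side" or "top" or "wrist"; returns (picture, depth): 480x640x3 uint8, red, green, blue; 480x640 float32, m along the optical axis (not along the pixel's ray), 0 where there is no reading.
- env.get_calibration(name): a dict with "fx", "fy", "cx", "cy" (pixels), "k1" (the pictures are not rectified: a ray, as slopes to the right and down, at radius r is drawn at 1 + k1 r^2 times it, then the intrinsics apply), "eye" and "attitude" of the camera in the world; the wrist camera has in their place "T_tool_cam" (4x4, takes a point from camera to tool coordinates, whose origin is the TCP and whose axes are the flange's). Camera axes: x right, y down, z forward; pixel columns grow to the right and rows downward; lengths in m; the calibration is good to about 2 mm. A picture is of the moment at which its call begins: read the wrist's pose just before it. get_calibration takes no time and is no camera call.
- env.finish_job(): hands the job in; it is judged then, once.
Trained networks look in the newest picture that a camera, given by its name, has taken for a name from the list of things; names that differ only in an ending like _2 or _b are one class to them, and where a whole thing is asked for, a point or a joint stands for the part that bears it (a point fixed in the world has none). Each returns a list of dicts, best first, with "score" (0 to 1); they miss things now and then, are a little off and sometimes report something else, mostly with a low value. They report only what shows in the picture. A call takes as long as a camera call. They do not tell look-alikes from the thing itself.
- env.boxes_of(label, camera): "at" ([column, row] as shares, 0 to 1, of the picture: columns of its width, rows of its height, amid what is visible of it).
- env.tip_of(label, camera): "at" ([column, row] as shares, 0 to 1, of the picture: columns of its width, rows of its height: a listed point, or the origin of a listed thing).
The state is a dict: "time": time; "joint_positions": joint angles; "joint_vel": joint speeds; "joint_efforts": joint torques, N m; "tcp_pos": TCP position; "eef_rot": TCP orientation; "contact_force": force on the tool from outside, world axes, zero at the start; "torque": the same for the moment, N m; "gripper_width": opening from 0.0 (shut) to 1.0 (fully open); "grip_force": force on a finger pad.
Only numpy, scipy, OpenCV 4.12 (cv2) and the standard library are available. Lean on these libraries where they do the work, as an engineer would, in place of code of your own. Each camera call takes 0.05 s, during which the arm holds its last target. There are 200 camera calls.

## Working session

There is one attempt and no reset: what is moved stays moved. The work goes in short steps, Python scripts to look and compute and a shell command to move; the robot and the scene stay as the last step left them, time stands still between calls to the robot, and variables do not carry over. Pictures are saved under pics/ and viewed, at most 14 in all, crops included, and the job is handed in when it is done.

```bash
ls; mkdir -p pics; cat > h.py <<'E'
import numpy as np, cv2
from scipy.spatial.transform import Rotation as R
from plant import env
def cam(n):
    s=env.state(); p,d=env.camera(n); c=env.get_calibration(n)
    if 'T_tool_cam' in c:
        T=np.eye(4);T[:3,:3]=R.from_rotvec(s['eef_rot']).as_matrix();T[:3,3]=s['tcp_pos'];T=T@np.array(c['T_tool_cam'])
    else:
        T=np.eye(4);a=np.array(c['attitude'],float);T[:3,:3]=a if a.shape==(3,3) else R.from_rotvec(a).as_matrix();T[:3,3]=c['eye']
    return p,d,c,T
def ray(u,v,c):
    x=np.array([(u-c['cx'])/c['fx'],(v-c['cy'])/c['fy']]); y=x.copy()
    for _ in range(20): y=x/(1+c['k1']*(y@y))
    return np.array([*y,1])
def atz(u,v,z,c,T):
    r=T[:3,:3]@ray(u,v,c); return T[:3,3]+r*(z-T[2,3])/r[2]
def atd(u,v,d,c,T):
    D=d[max(0,int(v)-1):int(v)+2,max(0,int(u)-1):int(u)+2]; D=D[D>0]
    return T[:3,3]+T[:3,:3]@ray(u,v,c)*np.median(D) if D.size else None
def pix(P,c,T):
    q=T[:3,:3].T@(np.array(P)-T[:3,3]); q=q[:2]/q[2]; q=q*(1+c['k1']*(q@q)); return q[0]*c['fx']+c['cx'],q[1]*c['fy']+c['cy']
def save(n,p): cv2.imwrite('pics/'+n,cv2.cvtColor(p,cv2.COLOR_RGB2BGR))
E
python3 - <<'E'
from h import *
print(env.state())
for n in('top','side'):
    print(env.get_calibration(n))
    p,d,c,T=cam(n); save(n+'0.png',p)
    for l in ['scale','pan','zero_knob','pointer_tip','zero_mark','poise_grip','caddy','caddy_handle','cake1','sugar_jar']:
        for r in env.tip_of(l,n):
            if r['score']>.2:
                u,v=r['at'][0]*640,r['at'][1]*480; q=atd(u,v,d,c,T); print(n,l,round(r['score'],2),round(u),round(v),None if q is None else q.round(3))
E
```

```text
pics
{'time': 0.0, 'joint_positions': array([ 1.08351602,  0.42675755,  0.07385605,  1.60665689, -0.03411797,
        1.11082014, -0.06712139]), 'joint_vel': array([ 2.58932084e-04, -7.97205307e-05,  2.50093257e-03, -6.92960228e-04,
        1.23568068e-03,  1.14852739e-04, -1.39223003e-03]), 'joint_efforts': array([ 1.08062115e-03, -9.49836516e+01,  3.76163006e+00, -4.63518512e+01,
        1.95021479e-02,  9.96386079e-03, -1.34723882e-04]), 'tcp_pos': array([ 0.22352237, -0.63646648,  0.2445717 ]), 'eef_rot': array([-3.09558629e+00, -5.27735167e-01,  5.04096072e-04]), 'contact_force': array([0.18587668, 0.15923241, 0.11541248]), 'torque': array([-0.07039389, -0.06686564,  0.00218827]), 'grip_force': 0.0, 'gripper_width': 0.9938412152769499}
{'fx': 620.5353018423772, 'fy': 620.5353018423772, 'cx': 326.61971743877547, 'cy': 247.38420293295823, 'k1': -0.0174160463926227, 'eye': array([0.37815934, 0.07172423, 1.57602949]), 'attitude': array([-2.15653647,  2.11961616, -0.1527265 ])}
top scale 0.64 378 278 [ 0.531 -0.037  0.104]
top scale 0.6 362 292 [ 0.502 -0.002  0.057]
top pan 0.92 322
[... 1489 characters left out ...]
oise_grip 0.73 427 239 [ 0.452 -0.146  0.106]
side poise_grip 0.65 310 226 [ 0.761 -0.065  0.002]
side poise_grip 0.64 365 207 [ 0.581 -0.064  0.177]
side caddy 0.64 365 210 [ 0.577 -0.061  0.173]
side caddy 0.63 454 222 [ 0.485 -0.353  0.004]
side caddy_handle 0.64 462 197 [ 0.487 -0.364  0.084]
side cake1 0.96 221 384 [0.532 0.405 0.051]
side cake1 0.95 196 306 [0.72  0.331 0.053]
side cake1 0.85 254 421 [0.431 0.409 0.057]
side cake1 0.73 289 396 [0.422 0.331 0.051]
side cake1 0.73 156 343 [0.706 0.442 0.047]
side cake1 0.65 255 356 [0.54  0.318 0.038]
side cake1 0.65 151 438 [0.539 0.551 0.053]
side cake1 0.64 360 207 [ 0.591 -0.059  0.176]
side sugar_jar 0.92 264 259 [0.729 0.129 0.041]
```

View pics/top0.png

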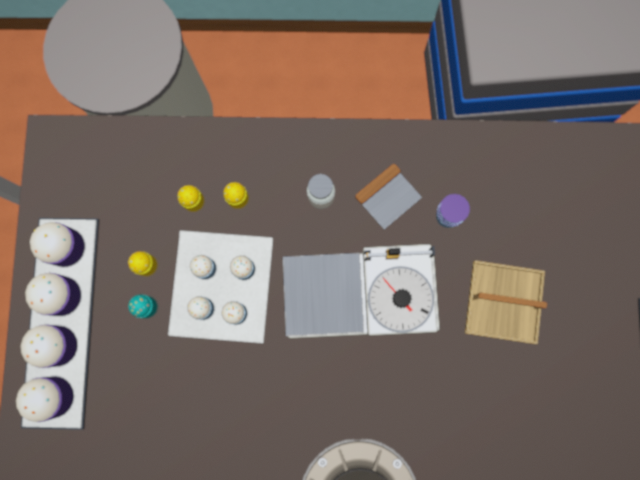

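View pics/side0.png

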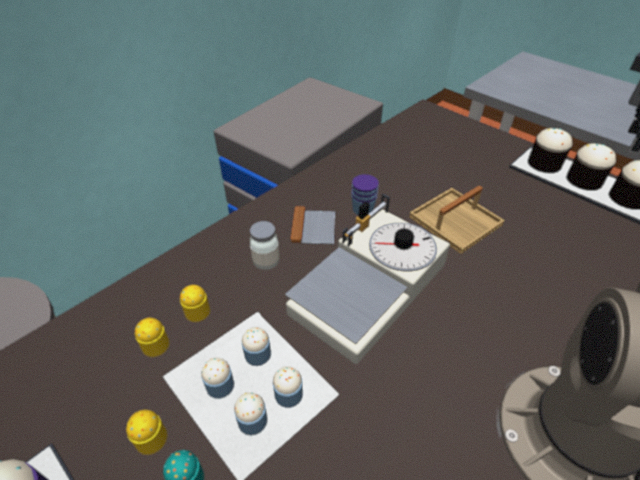

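The cakes wanted are the four on the paper, at top pixels (202,266), (241,267), (200,307) and (233,313). Things that could be mistaken for them are the yellow ones at (190,197), (235,194) and (141,262), the turquoise one at (141,306), and the big ones on the tray at the left. The poise is at about (394,252) and partly out, the caddy is at (506,302), and the pan is at (323,294).

```bash
cat >> h.py <<'E'
def cloud(d,c,T,st=1):
    v,u=np.mgrid[0:480:st,0:640:st]; x=np.stack([(u-c['cx'])/c['fx'],(v-c['cy'])/c['fy']],-1); y=x.copy()
    for _ in range(15): y=x/(1+c['k1']*(y**2).sum(-1,keepdims=True))
    r=np.concatenate([y,np.ones_like(y[...,:1])],-1)*d[::st,::st,None]
    return r@T[:3,:3].T+T[:3,3]
def to(x,y,z,yaw=None):
    """row to reach world TCP x,y,z with tool closing line along yaw deg"""
    s=env.state(); M=R.from_rotvec(s['eef_rot']).as_matrix(); e=M.T@(np.array([x,y,z])-s['tcp_pos'])/.3
    t=0
    cur=np.degrees(np.arctan2(M[1,1],M[0,1]))
    if yaw is not None:
        t=-((yaw-cur+90)%180-90)/90   # tool z down: + turn lowers world yaw
    print('row',e.round(4),'turn',round(t,4),'curyaw',round(cur,1),'j7',s['joint_positions'][6].round(2),'tcp',s['tcp_pos'].round(4))
E
python3 - <<'E'
from h import *
p,d,c,T=cam('top'); W=cloud(d,c,T); z=W[...,2]
hsv=cv2.cvtColor(p,cv2.COLOR_RGB2HSV)
def rect(m,n):
    m=m.astype(np.uint8); k,l,st,ce=cv2.connectedComponentsWithStats(m)
    i=1+np.argmax(st[1:,4]); P=W[l==i]; (q,s,a)=cv2.minAreaRect((P[:,:2]*1000).astype(np.float32)); print(n,np.round(q,1),np.round(s,1),round(a,2),'z',np.median(P[:,2]).round(4),'n',len(P))
X,Y=W[...,0],W[...,1]
rect((z>.08)&(z<.096)&(Y>-.02)&(Y<.25)&(X<.62)&(X>.38),'pan')
rect((z>.08)&(z<.13)&(Y>-.2)&(Y<.25)&(X<.65)&(X>.36),'scale')
rect((z>.098)&(z<.112)&(Y>-.25)&(Y<.05)&(X<.65)&(X>.36),'console')
rect((z>.128)&(z<.145)&(Y>-.2)&(Y<.05)&(X<.53)&(X>.36),'knob')
rect((z>.15)&(z<.2)&(Y>-.2)&(Y<.05)&(X<.65)&(X>.55),'poise')
rect((z>.012)&(z<.1)&(Y<-.23)&(Y>-.5)&(X<.65)&(X>.36),'caddy')
rect((z>.06)&(z<.1)&(Y<-.23)&(Y>-.5)&(X<.65)&(X>.36),'handle')
m=((z>.06)&(z<.085)&(Y>.25)&(Y<.46)&(X<.6)&(X>.38)).astype(np.uint8); k,l,st,ce=cv2.connectedComponentsWithStats(m)
for i in range(1,k):
    if st[i,4]>50: 
        P=W[l==i]; (q,r)=cv2.minEnclosingCircle((P[:,:2]*1000).astype(np.float32)); print('cake',np.round(q,1),round(r,1),'top',P[:,2].max().round(3),P.mean(0).round(4))
to(.48,-.35,.3,0)
E
```

```text
pan [493.4  95.5] [190.9 186.4] 3.81 z 0.0911 n 5665
scale [493.4  95.5] [190.9 186.4] 3.81 z 0.0914 n 6130
console [494.8 -88.7] [185.4 162.8] 4.18 z 0.103 n 3897
knob [482.6 -88.6] [42.6 41.4] 68.41 z 0.1382 n 269
poise [587.3 -68. ] [13.6 27.5] 4.95 z 0.1757 n 91
caddy [ 486.8 -361.7] [181.6 185.3] 82.4 z 0.0214 n 1223
handle [ 486.4 -361. ] [164.9  14.7] 82.04 z 0.0834 n 439
cake [559.7 398.2] 26.7 top 0.083 [0.5588 0.3971 0.0703]
cake [559.3 299.4] 27.2 top 0.084 [0.5585 0.2979 0.0703]
cake [456.8 398.9] 27.5 top 0.083 [0.4568 0.3977 0.0703]
cake [446.6 315.3] 27.5 top 0.083 [0.4462 0.3136 0.0705]
row [ 1.123  -0.6189 -0.1823] turn -0.785 curyaw -70.6 j7 -0.07 tcp [ 0.2237 -0.6368  0.2453]
```

Everything agrees with the sizes given: pan 191x186 mm, knob 42 mm, caddy 182x185 mm, cake tops at 77 mm or a little above. The scale's yaw is about 3.8°. I'll start with the poise.

```bash
python3 - <<'E'
from h import *
to(.41,-.352,.30,-33); to(.588,-.068,.30,3.8)
E
```

```text
row [ 0.9006 -0.6899 -0.1823] turn -0.4183 curyaw -70.6 j7 -0.07 tcp [ 0.2237 -0.6368  0.2453]
row [ 1.7741 -1.3865 -0.1822] turn -0.8272 curyaw -70.6 j7 -0.07 tcp [ 0.2237 -0.6368  0.2453]
```

```bash
python3 -m handwheel '[0.3,-0.23,-0.18,-0.14,0.9,-0.69,-0.18,-0.42,0.9,-0.69,-0.18,-0.42,0.9,-0.69,-0.18,-0.42,0.9,-0.69,-0.18,-0.42,0.9,-0.69,-0.18,-0.42,0.9,-0.69,-0.18,-0.42,0.9,-0.69,-0.18,-0.42]' 0.6; python3 -c "
from h import *
to(.588,-.068,.26,3.8)"
```

```text
time: 2.15
tcp_pos: [0.4094, -0.3527, 0.2993]
eef_rot: [2.759, 1.502, -0.0]
contact_force: [0.3, -0.6, 0.5]
gripper_width: 0.598
grip_force: 0.0
row [ 1.1202 -0.0151  0.1307] turn -0.4075 curyaw -32.9 j7 -0.02 tcp [ 0.4094 -0.3527  0.2993]
```

```bash
python3 -m handwheel '[1.0,-0.01,0.12,-0.4,1.0,-0.01,0.12,-0.4,1.0,-0.01,0.12,-0.4,1.0,-0.01,0.12,-0.4,1.0,-0.01,0.12,-0.4,1.0,-0.01,0.12,-0.4,1.0,-0.01,0.12,-0.4]'; python3 - <<'E'
from h import *
p,d,c,T=cam('wrist'); save('w1.png',p)
for l in ['poise_grip','zero_knob','pointer_tip','zero_mark']:
    for r in env.tip_of(l,'wrist')[:2]:
        u,v=r['at'][0]*640,r['at'][1]*480; print(l,r['score'],round(u),round(v),atd(u,v,d,c,T))
to(.588,-.068,.20,3.8)
E
```

```text
time: 3.02
tcp_pos: [0.5697, -0.1, 0.2629]
eef_rot: [-2.161, -2.28, 0.001]
contact_force: [-0.2, -0.9, -0.1]
gripper_width: 0.601
grip_force: 0.0
poise_grip 0.59 354 204 [ 0.58641071 -0.06521134  0.17795974]
zero_knob 0.64 216 212 [ 0.49098723 -0.08229401  0.13962783]
pointer_tip 0.76 280 162 [ 0.53218627 -0.04672944  0.105834  ]
zero_mark 0.76 184 279 [ 0.45100157 -0.15055805  0.10489122]
row [0.1023 0.0664 0.2117] turn -0.0084 curyaw 3.0 j7 -0.01 tcp [ 0.5697 -0.0997  0.2635]
```

View pics/w1.png

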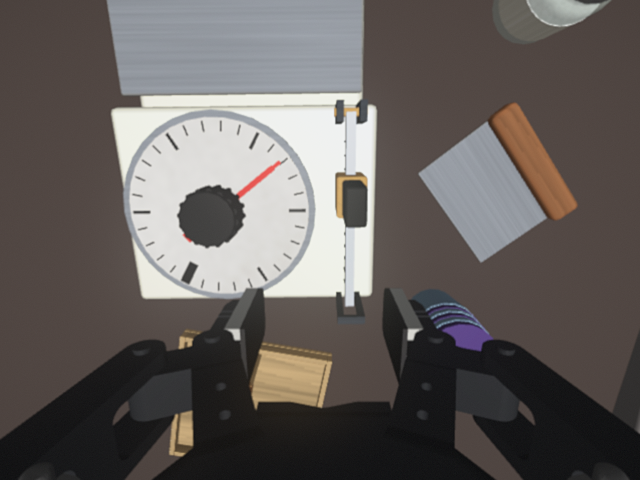

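The view shows the poise tab at (353,202), the pointer tip at (280,162) and the zero bar at (189,272). I'll grip the tab next.

```bash
python3 -m handwheel '[0.105,0.062,0.1,-0.01,0.105,0.062,0.18,-0.01,0.105,0.062,0.25,-0.01,0.105,0.062,0.318,-0.01,0.105,0.062,0.318,-0.01,0.105,0.062,0.318,-0.01]' 0.5 20; python3 -m handwheel '[0,0,0,0,0,0,0,0,0,0,0,0,0,0,0,0,0,0,0,0]' 0 20;  python3 -c "
from h import *
to(.5858,-.0286,.168,3.8)"
```

```text
time: 4.03
tcp_pos: [0.5872, -0.0662, 0.1688]
eef_rot: [2.142, 2.298, 0.001]
contact_force: [0.4, -0.6, 0.1]
gripper_width: 0.499
grip_force: 0.0
time: 4.65
tcp_pos: [0.5877, -0.0661, 0.1686]
eef_rot: [2.141, 2.297, 0.002]
contact_force: [4.8, -1.5, 4.2]
gripper_width: 0.156
grip_force: 26.2
row [0.125  0.0024 0.0021] turn 0.0026 curyaw 4.0 j7 -0.12 tcp [ 0.5877 -0.0661  0.1686]
```

```bash
python3 -m handwheel '[0.03,0,0,0,0.06,0,0,0,0.09,0,0,0,0.115,0,0,0,0.115,0,0,0]'; python3 -m handwheel '[0.01,0,0,0,0.015,0,0,0,0.015,0,0,0]';
```

```text
time: 5.28
tcp_pos: [0.5855, -0.0306, 0.1693]
eef_rot: [2.14, 2.298, 0.003]
contact_force: [1.0, 1.4, 13.0]
gripper_width: 0.161
grip_force: 27.6
time: 5.65
tcp_pos: [0.5853, -0.0277, 0.1694]
eef_rot: [2.141, 2.296, 0.002]
contact_force: [2.2, -3.8, 16.1]
gripper_width: 0.156
grip_force: 27.9
```

```bash
python3 -m handwheel '[0.007,0,0,0,0.013,0,0,0,0.013,0,0,0]'
```

```text
time: 6.02
tcp_pos: [0.5851, -0.0253, 0.1696]
eef_rot: [2.141, 2.294, 0.0]
contact_force: [2.2, -11.2, 18.5]
gripper_width: 0.164
grip_force: 28.4
```

The poise is against its stop. I'll release, rise and read the dial.

```bash
python3 -m handwheel '[0,0,0,0,0,0,0,0,0,0,0,0]' 0.6; python3 -m handwheel '[0,0,-0.15,0,-0.1,-0.1,-0.35,0,-0.3,-0.25,-0.4,0,-0.4,-0.25,-0.4,0,-0.4,-0.25,-0.4,0,-0.4,-0.25,-0.4,0,-0.4,-0.25,-0.4,0]' 0.7
cat >> h.py <<'E'
O=np.array([.4996,.0017]); TH=np.radians(3.81)
def sc(x,y,z=0): return np.array([O[0]+np.cos(TH)*x-np.sin(TH)*y, O[1]+np.sin(TH)*x+np.cos(TH)*y, z])
def dial(n='wrist',name=None):
    p,d,c,T=cam(n)
    if name: save(name,p)
    h=cv2.cvtColor(p,cv2.COLOR_RGB2HSV); K=sc(-.022,-.090)
    A=np.arange(0,360,.25); rr=np.arange(.050,.075,.001)
    # rectify: polar map about knob axis at z=.105 (pointer/zero level)
    S=800; g=(np.arange(S)-S/2)*.2e-3; 
    mx=np.zeros((S,S),np.float32);my=mx.copy()
    X=K[0]-g[:,None]+0*g; Y=K[1]-g[None,:]+0*g[:,None]   # rows: -x, cols: -y (view from above)
    q=(np.stack([X,Y,np.full_like(X,.1055)],-1)-T[:3,3])@T[:3,:3]; q=q[...,:2]/q[...,2:]; q=q*(1+c['k1']*(q**2).sum(-1,keepdims=True))
    im=cv2.remap(p,(q[...,0]*c['fx']+c['cx']).astype(np.float32),(q[...,1]*c['fy']+c['cy']).astype(np.float32),cv2.INTER_LINEAR)
    hs=cv2.cvtColor(im,cv2.COLOR_RGB2HSV); rad=np.hypot(X-K[0],Y-K[1]); ang=np.degrees(np.arctan2(Y-K[1],X-K[0]))
    red=((hs[...,0]<10)|(hs[...,0]>170))&(hs[...,1]>130)&(hs[...,2]>80)&(rad<.07)&(rad>.025)
    k,l,st,ce=cv2.connectedComponentsWithStats(red.astype(np.uint8))
    i=1+np.argmax(st[1:,4]); P=np.stack([X[l==i],Y[l==i]],-1); v=P.mean(0)-K[:2]
    far=P[np.hypot(*(P-K[:2]).T)>np.hypot(*(P-K[:2]).T).max()-.006].mean(0)-K[:2]
    dk=((hs[...,2]<85)&(rad<.0755)&(rad>.050)).astype(np.uint8); dk=cv2.morphologyEx(dk,cv2.MORPH_OPEN,np.ones((20,20)))
    k,l,st,ce=cv2.connectedComponentsWithStats(dk); D=[(st[j,4],np.array([X[l==j].mean(),Y[l==j].mean()])-K[:2]) for j in range(1,k)]
    an=lambda v:round(float(np.degrees(np.arctan2(v[1],v[0]))-3.81),2)
    print('pointer ang(scale)',an(v),an(far),np.hypot(*far).round(4),'zero',[(int(a),an(v),np.hypot(*v).round(4)) for a,v in sorted(D,key=lambda t:-t[0])[:3]])
    return im
E
python3 - <<'E'
from h import *
im=dial(); save('d1.png',im[::2,::2]); to(*sc(-.022,-.090,.17),3.8)
for l in ['pointer_tip','zero_mark','zero_knob']:
    for r in env.tip_of(l,'wrist')[:1]: print(l,r)
E
```

```text
time: 6.4
tcp_pos: [0.5835, -0.0229, 0.1677]
eef_rot: [-2.141, -2.299, 0.001]
contact_force: [-0.5, 0.3, -0.8]
gripper_width: 0.602
grip_force: 0.0
time: 7.28
tcp_pos: [0.5178, -0.1468, 0.2876]
eef_rot: [-2.139, -2.3, -0.0]
contact_force: [-0.4, -0.6, -0.0]
gripper_width: 0.701
grip_force: 0.0
pointer ang(scale) 1.01 0.73 0.0615 zero [(2219, -120.9, np.float64(0.0618))]
row [ 0.1986 -0.0993  0.3921] turn 0.004 curyaw 4.2 j7 0.15 tcp [ 0.5177 -0.1469  0.2876]
pointer_tip {'at': [0.5709, 0.3202], 'score': 0.72}
zero_mark {'at': [0.3947, 0.4594], 'score': 0.76}
zero_knob {'at': [0.4498, 0.3242], 'score': 0.68}
```

View pics/d1.png

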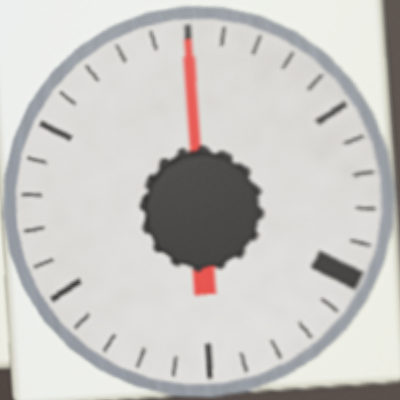

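Rectified dial (up is +x): the pointer tip is at (188,40), almost straight at the beam, and the zero bar is at (337,270). The knob needs about +121.6° CCW.

```bash
python3 -m handwheel '[0.195,-0.115,0.15,0,0.195,-0.115,0.3,0,0.195,-0.115,0.45,0,0.195,-0.115,0.535,0,0.195,-0.115,0.535,0,0.195,-0.115,0.535,0]' 0.75; python3 -c "
from h import *
to(.483,-.089,.127,3.8)"
```

```text
time: 8.22
tcp_pos: [0.4796, -0.0921, 0.1284]
eef_rot: [2.141, 2.298, 0.001]
contact_force: [0.2, 0.3, -0.2]
gripper_width: 0.751
grip_force: 0.0
row [0.0094 0.0119 0.0048] turn 0.0029 curyaw 4.1 j7 -0.05 tcp [ 0.4796 -0.0921  0.1284]
```

```bash
python3 -m handwheel '[0.01,0.012,0,0,0.01,0.012,0,0,0.01,0.012,0,0]' ; python3 -m handwheel '[0,0,0,0,0,0,0,0,0,0,0,0,0,0,0,0,0,0,0,0]' 0 25; python3 -m handwheel '[0,0,0,-0.1,0,0,0,-0.2,0,0,0,-0.3,0,0,0,-0.4,0,0,0,-0.5,0,0,0,-0.6,0,0,0,-0.7,0,0,0,-0.7,0,0,0,-0.7]'; python3 -m handwheel '[0,0,0,-0.1,0,0,0,-0.2,0,0,0,-0.3,0,0,0,-0.4,0,0,0,-0.5,0,0,0,-0.6,0,0,0,-0.65,0,0,0,-0.65,0,0,0,-0.65]'; python3 -c "
from h import *
dial();to(.483,-.089,.127,3.8)"
```

```text
time: 8.6
tcp_pos: [0.4825, -0.089, 0.1278]
eef_rot: [2.141, 2.298, 0.0]
contact_force: [-0.3, -0.2, -0.0]
gripper_width: 0.753
grip_force: 0.0
time: 9.22
tcp_pos: [0.483, -0.089, 0.1278]
eef_rot: [2.141, 2.298, 0.002]
contact_force: [3.8, -0.1, 6.0]
gripper_width: 0.481
grip_force: 25.5
time: 10.35
tcp_pos: [0.4824, -0.0895, 0.1278]
eef_rot: [0.626, 3.078, -0.001]
contact_force: [-1.6, -1.9, 11.6]
gripper_width: 0.482
grip_force: 26.2
time: 11.48
tcp_pos: [0.4825, -0.0902, 0.1278]
eef_rot: [0.958, -2.992, 0.002]
contact_force: [-1.1, -6.7, 10.5]
gripper_width: 0.478
grip_force: 26.2
pointer ang(scale) -181.73 -181.58 0.0343 zero [(78406, 31.63, np.float64(0.0485)), (400, -40.32, np.float64(0.0728))]
row [-0.0036  0.0023  0.0027] turn -0.6479 curyaw 125.5 j7 1.85 tcp [ 0.4825 -0.0902  0.1278]
```

```bash
python3 -m handwheel '[0,0,0,0,0,0,0,0,0,0,0,0]' 0.75; python3 -m handwheel '[0,0,-0.15,0,-0.05,0,-0.3,0,-0.2,0,-0.5,0,-0.2,0,-0.5,0,-0.2,0,-0.5,0,-0.2,0,-0.5,0]'; python3 -c "
from h import *
im=dial();dial('top');save('d2.png',im[::2,::2]);to(.483,-.089,.127,3.8)"
```

```text
time: 11.9
tcp_pos: [0.4821, -0.0888, 0.1273]
eef_rot: [0.959, -2.991, -0.001]
contact_force: [0.2, 0.4, -0.5]
gripper_width: 0.751
grip_force: 0.0
time: 12.65
tcp_pos: [0.53, -0.0547, 0.2759]
eef_rot: [0.958, -2.99, -0.001]
contact_force: [-0.4, -0.2, -0.3]
gripper_width: 0.749
grip_force: 0.0
pointer ang(scale) 1.05 0.8 0.0618 zero []Traceback (most recent call last):
  File "<string>", line 3, in <module>
    im=dial();dial('top');save('d2.png',im[::2,::2]);to(.483,-.089,.127,3.8)
              ~~~~^^^^^^^
  File "h.py", line 52, in dial
    i=1+np.argmax(st[1:,4]); P=np.stack([X[l==i],Y[l==i]],-1); v=P.mean(0)-K[:2]
        ~~~~~~~~~^^^^^^^^^^
    return _wrapfunc(a, 'argmax', axis=axis, out=out, **kwds)
    return bound(*args, **kwds)
ValueError: attempt to get argmax of an empty sequence
```

```bash
cat >> h.py <<'E'
def bar(im,a0=0.8):
    "tangential centres (mm, + = CCW) of bar (dark or red strip) and of pointer about scale angle a0"
    a=np.radians(a0+3.81); hs=cv2.cvtColor(im,cv2.COLOR_RGB2HSV)
    for r in (58,60,62,64,66,68,70,72):
        t=np.arange(-14,14.01,.2); x=r*np.cos(a)-t*np.sin(a); y=r*np.sin(a)+t*np.cos(a)
        row=(400-x/.2).astype(np.float32)[None]; col=(400-y/.2).astype(np.float32)[None]
        q=cv2.remap(im,col,row,cv2.INTER_LINEAR)[0].astype(int); h=cv2.cvtColor(q[None].astype(np.uint8),cv2.COLOR_RGB2HSV)[0]
        red=(h[:,1]>110)&(h[:,2]>100)&((h[:,0]<10)|(h[:,0]>170)); dk=(q[:,1]<120)
        f=lambda m:(t[m].min().round(1),t[m].max().round(1),((t[m].min()+t[m].max())/2).round(2)) if m.any() else None
        print(r,'dark/red',f(dk),'red',f(red))
E
python3 -c "
from h import *
im=dial();save('d2.png',im[:400:1,200:600]);bar(im)"
```

```text
pointer ang(scale) 1.08 0.84 0.0618 zero []
58 dark/red (np.float64(-2.0), np.float64(4.4), np.float64(1.2)) red (np.float64(-1.6), np.float64(2.2), np.float64(0.3))
60 dark/red (np.float64(-2.0), np.float64(4.6), np.float64(1.3)) red (np.float64(-1.6), np.float64(1.6), np.float64(-0.0))
62 dark/red (np.float64(-2.0), np.float64(4.6), np.float64(1.3)) red (np.float64(-1.6), np.float64(1.8), np.float64(0.1))
64 dark/red (np.float64(-1.8), np.float64(4.6), np.float64(1.4)) red (np.float64(-1.4), np.float64(1.6), np.float64(0.1))
66 dark/red (np.float64(-1.8), np.float64(4.6), np.float64(1.4)) red None
68 dark/red (np.float64(-2.0), np.float64(4.6), np.float64(1.3)) red None
70 dark/red (np.float64(-1.8), np.float64(4.6), np.float64(1.4)) red None
72 dark/red None red None
```

View pics/d2.png

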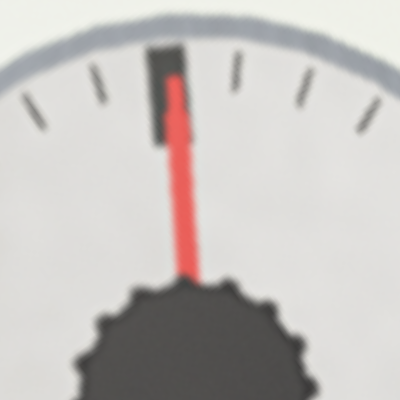

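The bar at (168,95) is 1.3 mm (1.2°) CCW of the pointer, so I'll trim the knob by -1.2°.

```bash
python3 -m handwheel '[0.2,0,0.2,0,0.2,0,0.35,0,0.2,0,0.5,0,0.2,0,0.5,0,0.2,0,0.5,0,0.2,0,0.5,0]'; python3 -m handwheel '[0,0,0,0,0,0,0,0,0,0,0,0,0,0,0,0]' 0 25; python3 -m handwheel '[0,0,0,0.007,0,0,0,0.0135,0,0,0,0.0135,0,0,0,0.0135]'; python3 -m handwheel '[0,0,0,0,0,0,0,0,0,0,0,0]' 0.75;  python3 -m handwheel '[0,0,-0.15,0,-0.05,0,-0.3,0,-0.2,0,-0.5,0,-0.2,0,-0.5,0,-0.2,0,-0.5,0,-0.2,0,-0.5,0]'; python3 -c "
from h import *
im=dial();bar(im)"
```

```text
time: 13.55
tcp_pos: [0.4834, -0.089, 0.1292]
eef_rot: [-0.958, 2.99, -0.002]
contact_force: [0.3, -0.8, 0.0]
gripper_width: 0.751
grip_force: 0.0
time: 14.05
tcp_pos: [0.4833, -0.0896, 0.1286]
eef_rot: [-0.958, 2.99, -0.003]
contact_force: [-0.5, -4.5, 10.6]
gripper_width: 0.481
grip_force: 24.7
time: 14.55
tcp_pos: [0.4833, -0.0897, 0.1286]
eef_rot: [-0.926, 3.0, -0.003]
contact_force: [-1.4, -3.6, 11.5]
gripper_width: 0.482
grip_force: 24.7
time: 14.92
tcp_pos: [0.4823, -0.0889, 0.1275]
eef_rot: [0.927, -3.002, -0.0]
contact_force: [0.2, 0.3, 0.4]
gripper_width: 0.748
grip_force: 0.0
time: 15.68
tcp_pos: [0.5308, -0.0557, 0.276]
eef_rot: [0.926, -3.0, -0.001]
contact_force: [-0.3, -0.1, 0.5]
gripper_width: 0.749
grip_force: 0.0
pointer ang(scale) 0.94 0.75 0.0619 zero []
58 dark/red (np.float64(-3.2), np.float64(3.2), np.float64(-0.0)) red (np.float64(-2.2), np.float64(2.0), np.float64(-0.1))
60 dark/red (np.float64(-3.4), np.float64(3.2), np.float64(-0.1)) red (np.float64(-1.8), np.float64(1.6), np.float64(-0.1))
62 dark/red (np.float64(-3.4), np.float64(3.2), np.float64(-0.1)) red (np.float64(-1.8), np.float64(1.8), np.float64(-0.0))
64 dark/red (np.float64(-3.2), np.float64(3.2), np.float64(-0.0)) red (np.float64(-1.8), np.float64(1.6), np.float64(-0.1))
66 dark/red (np.float64(-3.4), np.float64(3.0), np.float64(-0.2)) red None
68 dark/red (np.float64(-3.6), np.float64(3.2), np.float64(-0.2)) red None
70 dark/red (np.float64(-3.4), np.float64(3.0), np.float64(-0.2)) red None
72 dark/red None red None
```

The zero is within 0.1 mm. Now the caddy; I'll unwind the wrist on the way.

```bash
python3 -m handwheel '[0,0,-0.2,0.1,0,0,-0.2,0.22,0,0,-0.2,0.34,0,0,-0.2,0.46,0,0,-0.2,0.58,0,0,-0.2,0.7,0,0,-0.2,0.8,0,0,-0.2,0.9,0,0,-0.2,0.9]' 1; python3 -c "
from h import *
to(.4866,-.30,.30,-8)"
```

```text
time: 16.85
tcp_pos: [0.5313, -0.0555, 0.3366]
eef_rot: [-1.243, -2.884, 0.001]
contact_force: [0.5, 0.0, 0.1]
gripper_width: 1.0
grip_force: 0.0
row [-0.4904 -0.6677  0.1221] turn 0.5706 curyaw 43.4 j7 0.61 tcp [ 0.5313 -0.0555  0.3366]
```

```bash
python3 -m handwheel '[-0.1,-0.13,0.12,0.11,-0.2,-0.27,0.12,0.23,-0.3,-0.4,0.12,0.34,-0.4,-0.54,0.12,0.46,-0.49,-0.67,0.12,0.57,-0.49,-0.67,0.12,0.57,-0.49,-0.67,0.12,0.57]' 0.6; python3 - <<'E'
from h import *
p,d,c,T=cam('wrist'); W=cloud(d,c,T); Z=W[...,2]; X,Y=W[...,0],W[...,1]
for lo,hi,n in((.07,.095,'handle'),(.015,.03,'rim')):
    m=((Z>lo)&(Z<hi)&(Y<-.24)&(Y>-.5)&(X<.62)&(X>.36)).astype(np.uint8); k,l,st,ce=cv2.connectedComponentsWithStats(m); i=1+np.argmax(st[1:,4]); P=W[l==i]; print(n,cv2.minAreaRect((P[:,:2]*1000).astype(np.float32)),P[:,2].mean())
to(.4866,-.3613,.073,-8)
E
```

```text
time: 17.73
tcp_pos: [0.4864, -0.2995, 0.3009]
eef_rot: [-2.366, -2.066, -0.0]
contact_force: [0.1, 0.6, 0.8]
gripper_width: 0.594
grip_force: 0.0
handle ((486.53887939453125, -360.218017578125), (163.23353576660156, 13.96045207977295), 82.28117370605469) 0.08390547467074656
rim ((489.2008361816406, -340.54962158203125), (137.3646240234375, 184.07850646972656), 82.22600555419922) 0.01906727846045834
row [-0.2062  0.0279  0.7603] turn 0.003 curyaw -7.7 j7 0.18 tcp [ 0.4867 -0.299   0.3011]
```

```bash
python3 -m handwheel '[-0.2,0.028,0.1,0,-0.204,0.028,0.3,0,-0.204,0.028,0.5,0,-0.204,0.028,0.68,0,-0.204,0.028,0.76,0,-0.204,0.028,0.76,0,-0.204,0.028,0.76,0]'; python3 -m handwheel '[0,0,0,0,0,0,0,0,0,0,0,0,0,0,0,0,0,0,0,0]' 0 60; python3 -m handwheel '[0,0,-0.1,0,0,0,-0.3,0,0,0,-0.5,0,0,0,-0.6,0,0,0,-0.6,0,0,0,-0.6,0]';  python3 -c "
from h import *
s=sc(0,.094);to(s[0],s[1],.25,3.81)"
```

```text
time: 18.65
tcp_pos: [0.4874, -0.3615, 0.0747]
eef_rot: [2.368, 2.063, 0.001]
contact_force: [1.2, -0.4, -0.1]
gripper_width: 0.599
grip_force: 0.0
time: 19.27
tcp_pos: [0.4869, -0.3621, 0.0745]
eef_rot: [2.369, 2.061, 0.0]
contact_force: [-1.1, 1.3, 9.5]
gripper_width: 0.156
grip_force: 59.6
time: 20.02
tcp_pos: [0.4858, -0.3616, 0.2524]
eef_rot: [-2.37, -2.061, 0.001]
contact_force: [0.1, -0.0, -3.3]
gripper_width: 0.153
grip_force: 59.2
row [ 1.5123 -0.1863  0.0091] turn -0.1309 curyaw -8.0 j7 0.24 tcp [ 0.4858 -0.3616  0.2524]
```

```bash
python3 -m handwheel '[0.1,-0.01,-0.2,0,0.3,-0.03,-0.2,-0.03,0.5,-0.06,-0.2,-0.05,0.7,-0.09,-0.2,-0.08,0.9,-0.12,-0.2,-0.1,1.0,-0.14,-0.2,-0.13,1.0,-0.14,-0.2,-0.13,1.0,-0.14,-0.2,-0.13]'; python3 -c "
from h import *
s=sc(0,.094);to(s[0],s[1],.31,3.81)"
```

```text
time: 21.02
tcp_pos: [0.4862, -0.0598, 0.3127]
eef_rot: [-2.148, -2.291, 0.001]
contact_force: [0.5, 0.0, -2.0]
gripper_width: 0.153
grip_force: 59.4
row [0.5152 0.057  0.0091] turn -0.0015 curyaw 3.7 j7 -0.02 tcp [ 0.4862 -0.0598  0.3127]
```

```bash
python3 -m handwheel '[0.17,0.02,0,0,0.34,0.04,0,0,0.515,0.057,0,0,0.515,0.057,0,0,0.515,0.057,0,0,0.515,0.057,0.2,0,0.515,0.057,0.36,0,0.515,0.057,0.44,0,0.515,0.057,0.44,0]'; python3 -c "
from h import *
s=sc(0,.094);to(s[0],s[1],.167,3.81)"
```

```text
time: 22.15
tcp_pos: [0.4927, 0.0946, 0.1799]
eef_rot: [-2.149, -2.288, 0.004]
contact_force: [-0.5, 0.4, -1.6]
gripper_width: 0.15
grip_force: 59.4
row [0.0029 0.0026 0.0428] turn -0.0023 curyaw 3.6 j7 -0.51 tcp [0.4927 0.0946 0.1799]
```

```bash
python3 -m handwheel '[0.003,0.003,0.02,0,0.003,0.003,0.035,0,0.003,0.003,0.046,0,0.003,0.003,0.046,0,0.003,0.003,0.046,0]'; python3 -m handwheel '[0,0,0,0,0,0,0,0,0,0,0,0]' 0.4;  python3 -m handwheel '[0,0,-0.1,0,0,0,-0.25,0,-0.2,0,-0.4,0,-0.5,0.2,-0.4,0,-0.8,0.2,-0.4,0,-0.8,0.2,-0.4,0,-0.8,0.2,-0.4,0,-0.8,0.2,-0.4,0,-0.8,0.2,-0.4,0]' 0.6; python3 - <<'E'
from h import *
im=dial(name='w3.png');bar(im,.8)
print(env.state()['tcp_pos'])
p,d,c,T=cam('top'); W=cloud(d,c,T); Z=W[...,2]; X,Y=W[...,0],W[...,1]
for lo,hi,y0,y1,x0,x1,n in((.165,.185,-.02,.2,.38,.62,'handle'),(.10,.12,-.0,.22,.36,.62,'rim'),(.16,.2,-.2,0,.56,.62,'poise')):
    m=((Z>lo)&(Z<hi)&(Y<y1)&(Y>y0)&(X<x1)&(X>x0)).astype(np.uint8); k,l,st,ce=cv2.connectedComponentsWithStats(m); i=1+np.argmax(st[1:,4]); P=W[l==i]; print(n,cv2.minAreaRect((P[:,:2]*1000).astype(np.float32)),P[:,2].mean())
E
```

```text
time: 22.78
tcp_pos: [0.4943, 0.0975, 0.1678]
eef_rot: [2.148, 2.293, 0.0]
contact_force: [0.5, 0.8, -2.1]
gripper_width: 0.152
grip_force: 59.3
time: 23.15
tcp_pos: [0.4943, 0.0975, 0.1678]
eef_rot: [2.148, 2.293, 0.0]
contact_force: [0.4, -0.3, 0.0]
gripper_width: 0.403
grip_force: 0.0
time: 24.28
tcp_pos: [0.5696, -0.1362, 0.2878]
eef_rot: [-2.145, -2.295, -0.001]
contact_force: [-0.2, 0.5, 0.5]
gripper_width: 0.6
grip_force: 0.0
pointer ang(scale) -61.64 -61.26 0.0604 zero [(600, 0.85, np.float64(0.0554))]
58 dark/red (np.float64(-3.2), np.float64(3.2), np.float64(-0.0)) red None
60 dark/red (np.float64(-3.2), np.float64(3.2), np.float64(-0.0)) red None
62 dark/red (np.float64(-3.2), np.float64(3.2), np.float64(-0.0)) red None
64 dark/red (np.float64(-3.2), np.float64(3.2), np.float64(-0.0)) red None
66 dark/red (np.float64(-3.2), np.float64(3.2), np.float64(-0.0)) red None
68 dark/red (np.float64(-3.2), np.float64(3.2), np.float64(-0.0)) red None
70 dark/red (np.float64(-3.4), np.float64(3.2), np.float64(-0.1)) red None
72 dark/red None red None
[ 0.56966155 -0.13622582  0.28786107]
handle ((493.8952331542969, 98.62547302246094), (14.684318542480469, 161.61480712890625), 3.905478000640869) 0.17341788964459134
rim ((494.3713684082031, 97.15000915527344), (184.73046875, 180.69322204589844), 3.8216960430145264) 0.10851761036783665
poise ((584.9874267578125, -27.391727447509766), (14.581167221069336, 26.09647560119629), 2.6364102363586426) 0.17615798983117845
```

View pics/w3.png

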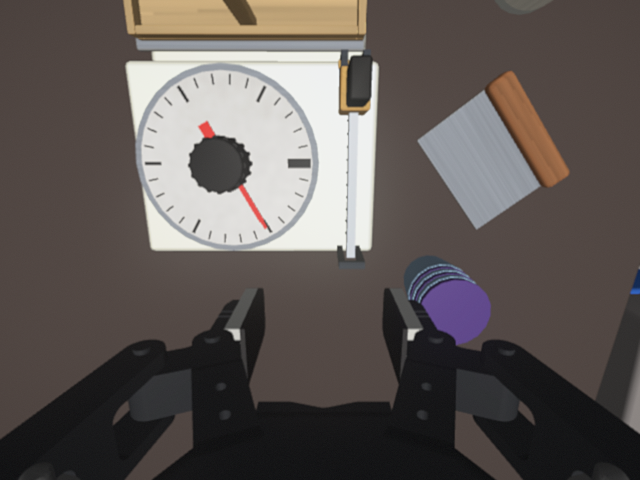

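The pointer at (267,227) is at -61.6° and the bar at (299,163) is at +0.7°. The poise has to come out by about 65 mm.

```bash
python3 -c "
from h import *
to(.5853,-.0275,.168,3.8)"
```

```text
row [0.3587 0.0764 0.3997] turn 0.0008 curyaw 3.9 j7 0.0 tcp [ 0.5697 -0.1364  0.2879]
```

```bash
python3 -m handwheel '[0.12,0.03,0,0,0.24,0.05,0,0,0.359,0.076,0,0,0.359,0.076,0.1,0,0.359,0.076,0.25,0,0.359,0.076,0.34,0,0.359,0.076,0.4,0,0.359,0.076,0.4,0,0.359,0.076,0.4,0]' 0.5; python3 -m handwheel '[0,0,0,0,0,0,0,0,0,0,0,0,0,0,0,0,0,0,0,0]' 0 20; python3 -m handwheel '[-0.03,0,0,0,-0.07,0,0,0,-0.11,0,0,0,-0.15,0,0,0,-0.19,0,0,0,-0.21,0,0,0,-0.216,0,0,0,-0.216,0,0,0,-0.216,0,0,0]'; python3 -m handwheel '[0,0,0,0,0,0,0,0,0,0,0,0]' 0.5;  python3 -m handwheel '[0,0,-0.1,0,0,0,-0.25,0,-0.1,-0.1,-0.4,0,-0.15,-0.2,-0.4,0,-0.15,-0.2,-0.4,0,-0.15,-0.2,-0.4,0,-0.15,-0.2,-0.4,0]'; python3 - <<'E'
from h import *
im=dial(name='w4.png');bar(im,.8)
to(*sc(.084,-.101,.168),3.8)
E
```

```text
time: 25.5
tcp_pos: [0.586, -0.0289, 0.1688]
eef_rot: [2.147, 2.292, 0.002]
contact_force: [-0.4, 0.2, 0.1]
gripper_width: 0.501
grip_force: 0.0
time: 26.12
tcp_pos: [0.5856, -0.0294, 0.1685]
eef_rot: [2.148, 2.292, 0.0]
contact_force: [-3.5, -0.6, 8.3]
gripper_width: 0.156
grip_force: 24.0
time: 27.25
tcp_pos: [0.5897, -0.0939, 0.1677]
eef_rot: [2.148, 2.293, -0.0]
contact_force: [-1.4, -2.1, 3.2]
gripper_width: 0.156
grip_force: 23.3
time: 27.62
tcp_pos: [0.5897, -0.0937, 0.1676]
eef_rot: [-2.147, -2.293, -0.0]
contact_force: [-0.3, -0.3, 0.6]
gripper_width: 0.503
grip_force: 0.0
time: 28.5
tcp_pos: [0.5332, -0.142, 0.2874]
eef_rot: [-2.146, -2.293, -0.001]
contact_force: [0.8, -0.1, -0.2]
gripper_width: 0.495
grip_force: 0.0
pointer ang(scale) 0.67 0.42 0.0615 zero []
58 dark/red (np.float64(-3.4), np.float64(3.4), np.float64(-0.0)) red (np.float64(-2.2), np.float64(1.8), np.float64(-0.2))
60 dark/red (np.float64(-3.4), np.float64(3.4), np.float64(-0.0)) red (np.float64(-2.0), np.float64(1.4), np.float64(-0.3))
62 dark/red (np.float64(-3.4), np.float64(3.4), np.float64(-0.0)) red (np.float64(-2.0), np.float64(1.4), np.float64(-0.3))
64 dark/red (np.float64(-3.4), np.float64(3.2), np.float64(-0.1)) red (np.float64(-2.0), np.float64(1.2), np.float64(-0.4))
66 dark/red (np.float64(-3.4), np.float64(3.2), np.float64(-0.1)) red None
68 dark/red (np.float64(-3.4), np.float64(3.2), np.float64(-0.1)) red None
70 dark/red (np.float64(-3.4), np.float64(3.2), np.float64(-0.1)) red None
72 dark/red None red None
row [0.1485 0.2002 0.3978] turn 0.0 curyaw 3.8 j7 0.04 tcp [ 0.5332 -0.142   0.2873]
```

The tare is within 0.3 mm (about 1 g). Now the cakes: I'll move over, turning the wrist, and locate them again each time.

```bash
cat >> h.py <<'E'
def cakes(n='top'):
    p,d,c,T=cam(n); W=cloud(d,c,T); X,Y,z=W[...,0],W[...,1],W[...,2]
    m=((z>.058)&(z<.085)&(Y>.2)&(Y<.48)&(X<.64)&(X>.36)).astype(np.uint8); k,l,st,ce=cv2.connectedComponentsWithStats(m)
    for i in range(1,k):
        if st[i,4]>60:
            P=W[l==i]; q,r=cv2.minEnclosingCircle((P[:,:2]*1000).astype(np.float32)); print('cake',np.round(q,1),round(r,1),'rgb',p[l==i].mean(0).round(),'n',st[i,4])
def slot(a,b): 
    C=np.array([.4941,.0978]);r=np.array([[np.cos(TH),-np.sin(TH)],[np.sin(TH),np.cos(TH)]]); return C+r@np.array([a,b])
E
python3 -m handwheel '[0.2,0,-0.1,-0.11,0.4,0,-0.1,-0.22,0.6,0,-0.1,-0.33,0.8,0,-0.1,-0.44,1,0,-0.1,-0.55,1,0,-0.1,-0.67,1,0,-0.1,-0.78,1,0,-0.1,-0.89,1,0,-0.1,-1,1,0,-0.1,-1]' 0.93; python3 - <<'E'
from h import *
cakes(); to(.5595,.299,.25,93.8)
E
```

```text
time: 29.8
tcp_pos: [0.5132, 0.1571, 0.3174]
eef_rot: [0.102, -3.139, -0.001]
contact_force: [0.3, -0.0, 0.1]
gripper_width: 0.933
grip_force: 0.0
cake [606.  388.1] 27.5 rgb [206. 205. 195.] n 357
cake [555.6 303.5] 26.1 rgb [202. 199. 188.] n 156
cake [456.9 398.8] 28.0 rgb [205. 204. 195.] n 382
cake [447.1 315.5] 27.4 rgb [205. 203. 194.] n 385
row [-0.1833  0.4628  0.2251] turn -0.0029 curyaw 93.5 j7 0.95 tcp [0.5132 0.157  0.3174]
```

One cake has been knocked to (606,388). I'll approach the cake at (559,299) and check it from the wrist.

```bash
python3 -m handwheel '[-0.09,0.16,0.1,0,-0.18,0.3,0.2,0,-0.18,0.46,0.3,0,-0.18,0.46,0.39,0,-0.18,0.46,0.39,0,-0.18,0.46,0.39,0]'; python3 - <<'E'
from h import *
cakes(); cakes('wrist'); to(.5595,.299,.036,93.8)
E
```

```text
time: 30.6
tcp_pos: [0.5586, 0.2977, 0.2017]
eef_rot: [-0.098, 3.139, 0.0]
contact_force: [0.2, -0.2, -0.2]
gripper_width: 0.925
grip_force: 0.0
cake [456.9 399.4] 27.9 rgb [210. 209. 200.] n 384
cake [446.1 314.6] 28.0 rgb [210. 208. 199.] n 384
cake [447.1 316. ] 28.2 rgb [199. 195. 180.] n 5185
cake [457.9 400.2] 28.0 rgb [197. 194. 181.] n 4945
cake [560.1 300.4] 27.9 rgb [202. 198. 185.] n 3633
cake [606.2 388.5] 27.8 rgb [190. 185. 171.] n 2402
row [-0.0015  0.0045  0.5536] turn -0.0021 curyaw 93.6 j7 0.61 tcp [0.5589 0.2975 0.2021]
```

```bash
python3 - <<'E'
from h import *
p,d,c,T=cam('wrist'); print(pix([.56,.30,.07],c,T)); save('c1.png',p)
E
```

```text
(np.float64(325.1745130826531), np.float64(237.73258410073643))
```

View pics/c1.png

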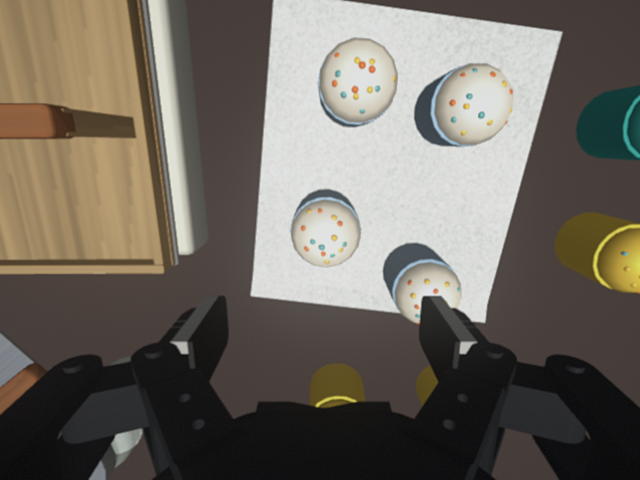

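The target cake, with white icing in a pale blue mould, is at (326,231); the knocked one is at (428,290). The fingers have room.

```bash
python3 -m handwheel '[-0.003,0.009,0.15,0,-0.003,0.009,0.3,0,-0.003,0.009,0.45,0,-0.003,0.009,0.54,0,-0.003,0.009,0.554,0,-0.003,0.009,0.554,0]'; python3 -m handwheel '[0,0,0,0,0,0,0,0,0,0,0,0,0,0,0,0]' 0 25; python3 -m handwheel '[0,0,-0.1,0,0,0,-0.3,0,0,0,-0.5,0,0,0,-0.6,0,0,0,-0.6,0]';  python3 -c "
from h import *
to(*slot(.046,.045),.22,93.8)"
```

```text
time: 31.5
tcp_pos: [0.5594, 0.3012, 0.0358]
eef_rot: [-0.102, 3.139, 0.001]
contact_force: [0.4, 0.5, -0.3]
gripper_width: 0.93
grip_force: 0.0
time: 32.0
tcp_pos: [0.5596, 0.301, 0.036]
eef_rot: [-0.102, 3.138, 0.001]
contact_force: [-1.4, -1.6, 7.9]
gripper_width: 0.672
grip_force: 25.2
time: 32.62
tcp_pos: [0.5597, 0.3014, 0.2177]
eef_rot: [-0.102, 3.135, 0.002]
contact_force: [0.7, 0.5, -2.2]
gripper_width: 0.67
grip_force: 28.3
row [ 0.109  -0.5127 -0.0088] turn -0.0009 curyaw 93.7 j7 0.61 tcp [0.5597 0.3014 0.2177]
```

```bash
python3 -m handwheel '[0.03,-0.13,-0.06,0,0.06,-0.28,-0.06,0,0.09,-0.42,-0.06,0,0.109,-0.513,-0.06,0,0.109,-0.513,-0.06,0,0.109,-0.513,-0.06,0,0.109,-0.513,0.05,0,0.109,-0.513,0.12,0,0.109,-0.513,0.12,0]';  python3 -c "
from h import *
to(*slot(.046,.045),.1345,93.8)"
```

```text
time: 33.75
tcp_pos: [0.5353, 0.1455, 0.1771]
eef_rot: [0.105, -3.137, -0.0]
contact_force: [-0.1, -0.9, -1.1]
gripper_width: 0.669
grip_force: 28.3
row [-0.0061  0.0004  0.1419] turn 0.0002 curyaw 93.8 j7 0.82 tcp [0.5353 0.1455 0.1771]
```

```bash
python3 -m handwheel '[-0.006,0,0.06,0,-0.006,0,0.11,0,-0.006,0,0.135,0,-0.006,0,0.142,0,-0.006,0,0.142,0]'; python3 -m handwheel '[0,0,0,0,0,0,0,0,0,0,0,0]' 0.8;  python3 -m handwheel '[0,0,-0.1,0,0,0,-0.25,0,0,0.15,-0.35,0,0,0.35,-0.35,0,0,0.55,-0.35,0,0,0.55,-0.35,0,0,0.55,-0.35,0]' 0.93; python3 -c "
from h import *
cakes('wrist'); to(.606,.388,.036,93.8);to(.606,.388,.036,63)
p,d,c,T=cam('top');save('t2.png',p[220:360,270:450].repeat(4,0).repeat(4,1))"
```

```text
time: 34.38
tcp_pos: [0.5381, 0.1452, 0.136]
eef_rot: [-0.102, 3.14, 0.0]
contact_force: [0.6, 0.1, -0.9]
gripper_width: 0.67
grip_force: 28.3
time: 34.75
tcp_pos: [0.5381, 0.1451, 0.1361]
eef_rot: [-0.102, 3.14, 0.0]
contact_force: [0.5, -0.3, -0.2]
gripper_width: 0.797
grip_force: 0.0
time: 35.62
tcp_pos: [0.5271, 0.3097, 0.2406]
eef_rot: [0.103, -3.14, 0.0]
contact_force: [0.1, -0.1, -0.7]
gripper_width: 0.928
grip_force: 0.0
cake [446.9 316.6] 28.1 rgb [204. 200. 185.] n 3550
cake [457.6 400.5] 28.1 rgb [203. 200. 187.] n 3426
cake [606.5 388.6] 27.6 rgb [200. 195. 183.] n 2230
row [-0.2781  0.2469  0.6819] turn -0.0012 curyaw 93.7 j7 0.59 tcp [0.5275 0.3088 0.2406]
row [-0.2781  0.2469  0.6819] turn 0.341 curyaw 93.7 j7 0.59 tcp [0.5275 0.3088 0.2406]
```

View pics/t2.png

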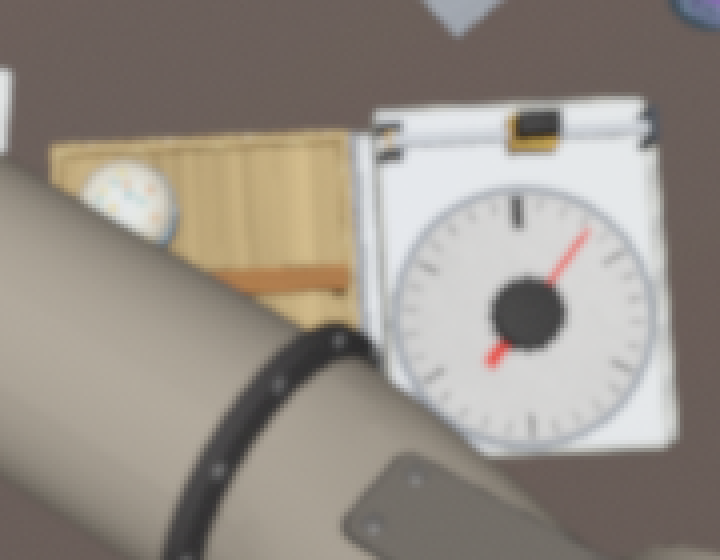

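The first cake stands at (130,205) in the caddy and the pointer moved by about 36°, as expected for 150 g. Next is the knocked cake.

```bash
python3 -m handwheel '[-0.14,0.12,0.15,0,-0.276,0.25,0.25,0,-0.276,0.25,0.4,0,-0.276,0.25,0.55,0,-0.276,0.25,0.65,0,-0.276,0.25,0.682,0,-0.276,0.25,0.682,0]'; python3 -m handwheel '[0,0,0,0,0,0,0,0,0,0,0,0,0,0,0,0]' 0 25; python3 -m handwheel '[0,0,-0.1,0,0,0,-0.3,0,0,0,-0.5,0,0,0,-0.66,0,0,0,-0.66,0]';  python3 -c "
from h import *
to(*slot(.046,-.045),.235,93.8)"
```

```text
time: 36.6
tcp_pos: [0.6055, 0.3892, 0.0366]
eef_rot: [0.1, -3.14, -0.0]
contact_force: [-0.3, -0.0, -0.1]
gripper_width: 0.93
grip_force: 0.0
time: 37.1
tcp_pos: [0.6058, 0.3901, 0.0381]
eef_rot: [-0.102, 3.138, 0.001]
contact_force: [-0.5, -1.7, 6.1]
gripper_width: 0.674
grip_force: 26.0
time: 37.72
tcp_pos: [0.6059, 0.3914, 0.2397]
eef_rot: [-0.102, 3.134, 0.006]
contact_force: [0.3, -0.0, -1.9]
gripper_width: 0.662
grip_force: 28.2
row [ 0.282  -1.1022  0.0101] turn -0.0008 curyaw 93.7 j7 0.57 tcp [0.6059 0.3914 0.2397]
```

```bash
python3 -m handwheel '[0.05,-0.15,0,0,0.1,-0.33,0,0,0.15,-0.5,0,0,0.2,-0.67,0,0,0.25,-0.84,0,0,0.28,-1,0,0,0.28,-1,0,0,0.28,-1,0,0]';  python3 -c "
from h import *
to(*slot(.046,-.045),.18,93.8)"
```

```text
time: 38.72
tcp_pos: [0.5405, 0.0851, 0.2342]
eef_rot: [-0.102, 3.14, 0.0]
contact_force: [-0.4, 1.0, -1.5]
gripper_width: 0.668
grip_force: 28.1
row [-0.0018 -0.0975  0.1807] turn -0.001 curyaw 93.7 j7 0.99 tcp [0.5405 0.0851 0.2342]
```

```bash
python3 -m handwheel '[-0.003,-0.05,0,0,-0.003,-0.0975,0,0,-0.003,-0.0975,0.05,0,-0.003,-0.0975,0.2,0,-0.003,-0.0975,0.28,0,-0.003,-0.0975,0.315,0,-0.003,-0.0975,0.332,0,-0.003,-0.0975,0.332,0]'; python3 -c "
from h import *
to(*slot(.046,-.045),.1345,93.8)"
```

```text
time: 39.72
tcp_pos: [0.5438, 0.0562, 0.135]
eef_rot: [-0.103, 3.139, 0.0]
contact_force: [-0.3, -0.4, -1.4]
gripper_width: 0.67
grip_force: 28.2
row [ 0.0026 -0.0007  0.0016] turn -0.0006 curyaw 93.7 j7 0.93 tcp [0.5438 0.0562 0.135 ]
```

Release, rise, and go towards the third cake at (447,316); I'll turn the closing line to about 43° to clear its neighbour.

```bash
python3 -m handwheel '[0,0,0.004,0,0,0,0.004,0,0,0,0.004,0]' 0.8;  python3 -m handwheel '[0,0,-0.1,0,0,0,-0.25,0,0,0,-0.35,0,0.05,0.2,-0.35,0.1,0.1,0.4,-0.35,0.2,0.15,0.6,-0.35,0.3,0.2,0.7,-0.35,0.4,0.2,0.7,-0.35,0.5,0.2,0.7,-0.35,0.55]' 0.93; python3 -c "
from h import *
cakes('wrist'); to(.446,.315,.036,43)"
```

```text
time: 40.1
tcp_pos: [0.5437, 0.0559, 0.1338]
eef_rot: [-0.102, 3.139, -0.0]
contact_force: [0.6, -0.3, 0.0]
gripper_width: 0.796
grip_force: 0.0
time: 41.22
tcp_pos: [0.4696, 0.2623, 0.2387]
eef_rot: [1.225, 2.892, 0.0]
contact_force: [1.1, 0.8, 0.5]
gripper_width: 0.931
grip_force: 0.0
cake [457.5 400.2] 28.0 rgb [204. 201. 188.] n 3897
cake [447.  316.1] 27.8 rgb [208. 204. 190.] n 3335
row [0.1823 0.0651 0.6757] turn 0.0098 curyaw 43.9 j7 -0.14 tcp [0.4697 0.262  0.2387]
```

```bash
python3 -m handwheel '[0.09,0.03,0.15,0,0.183,0.067,0.25,0,0.183,0.067,0.4,0,0.183,0.067,0.55,0,0.183,0.067,0.65,0,0.183,0.067,0.676,0,0.183,0.067,0.676,0]'; python3 -m handwheel '[0,0,0,0,0,0,0,0,0,0,0,0,0,0,0,0]' 0 25; python3 -m handwheel '[0,0,-0.1,0,0,0,-0.3,0,0,0,-0.5,0,0,0,-0.66,-0.1,0,0,-0.66,-0.2,0,0,-0.66,-0.3,0,0,-0.66,-0.4,0,0,-0.66,-0.5,0,0,-0.66,-0.55,0,0,-0.66,-0.55]';  python3 -c "
from h import *
to(*slot(-.046,.045),.235,93.8)"
```

```text
time: 42.15
tcp_pos: [0.4462, 0.3153, 0.0361]
eef_rot: [-1.221, -2.895, -0.0]
contact_force: [-0.8, 0.0, 0.6]
gripper_width: 0.93
grip_force: 0.0
time: 42.65
tcp_pos: [0.4468, 0.3154, 0.037]
eef_rot: [1.221, 2.893, 0.003]
contact_force: [-1.1, 0.1, 5.8]
gripper_width: 0.671
grip_force: 25.4
time: 43.9
tcp_pos: [0.4461, 0.3148, 0.2342]
eef_rot: [-0.101, 3.139, 0.0]
contact_force: [-0.3, -0.2, -1.4]
gripper_width: 0.669
grip_force: 28.4
row [ 0.0407 -0.5825 -0.0027] turn -0.0011 curyaw 93.7 j7 0.51 tcp [0.4461 0.3148 0.2342]
```

```bash
python3 -m handwheel '[0.01,-0.15,0,0,0.02,-0.3,0,0,0.03,-0.45,0,0,0.04,-0.583,0,0,0.04,-0.583,0,0,0.04,-0.583,0.1,0,0.04,-0.583,0.2,0,0.04,-0.583,0.25,0,0.04,-0.583,0.25,0]';  python3 -c "
from h import *
to(*slot(-.046,.045),.133,93.8)"
```

```text
time: 45.02
tcp_pos: [0.4451, 0.1402, 0.1584]
eef_rot: [0.103, -3.139, -0.0]
contact_force: [0.7, 0.3, -1.2]
gripper_width: 0.666
grip_force: 28.4
row [-0.0003 -0.0021  0.0848] turn -0.0004 curyaw 93.8 j7 0.8 tcp [0.4451 0.1402 0.1584]
```

```bash
python3 -m handwheel '[0,-0.002,0.04,0,0,-0.002,0.07,0,0,-0.002,0.085,0,0,-0.002,0.085,0]'; python3 -m handwheel '[0,0,0.003,0,0,0,0.003,0,0,0,0.003,0]' 0.8;  python3 -m handwheel '[0,0,-0.1,0,0,0,-0.25,0,0,0,-0.35,0,0,0.2,-0.35,0,0,0.4,-0.35,0,0,0.6,-0.35,0,0,0.7,-0.35,0,0,0.7,-0.35,0]' 0.93; python3 -c "
from h import *
cakes('wrist'); to(.457,.399,.036,93.8)"
```

```text
time: 45.52
tcp_pos: [0.4454, 0.1391, 0.133]
eef_rot: [0.103, -3.14, -0.0]
contact_force: [-0.1, -0.5, -1.6]
gripper_width: 0.671
grip_force: 28.4
time: 45.9
tcp_pos: [0.4456, 0.1391, 0.1324]
eef_rot: [-0.102, 3.14, 0.0]
contact_force: [-0.2, -0.3, -0.0]
gripper_width: 0.796
grip_force: 0.0
time: 46.9
tcp_pos: [0.4306, 0.3513, 0.2373]
eef_rot: [0.108, -3.139, -0.002]
contact_force: [-0.2, -1.1, -0.7]
gripper_width: 0.93
grip_force: 0.0
cake [457.7 400.5] 27.9 rgb [215. 212. 201.] n 2709
row [-0.0973  0.1582  0.6704] turn 0.0007 curyaw 93.9 j7 0.46 tcp [0.4312 0.3496 0.2371]
```

```bash
python3 -m handwheel '[-0.05,0.08,0.15,0,-0.098,0.163,0.25,0,-0.098,0.163,0.4,0,-0.098,0.163,0.55,0,-0.098,0.163,0.65,0,-0.098,0.163,0.67,0,-0.098,0.163,0.67,0]'; python3 -m handwheel '[0,0,0,0,0,0,0,0,0,0,0,0,0,0,0,0]' 0 25; python3 -m handwheel '[0,0,-0.1,0,0,0,-0.3,0,0,0,-0.5,0,0,0,-0.67,0,0,0,-0.67,0,0,-0.1,-0.67,0,0,-0.25,-0.67,0,0,-0.4,-0.67,0,0,-0.4,-0.67,0]';  python3 -c "
from h import *
to(*slot(-.046,-.045),.235,93.8)"
```

```text
time: 47.82
tcp_pos: [0.4585, 0.399, 0.037]
eef_rot: [-0.101, 3.14, 0.0]
contact_force: [-0.1, 0.0, 0.9]
gripper_width: 0.931
grip_force: 0.0
time: 48.32
tcp_pos: [0.4587, 0.3997, 0.0378]
eef_rot: [-0.102, 3.138, 0.001]
contact_force: [0.0, -2.6, 7.7]
gripper_width: 0.672
grip_force: 25.1
time: 49.45
tcp_pos: [0.4666, 0.2755, 0.2365]
eef_rot: [0.095, -3.14, 0.004]
contact_force: [-0.7, -0.2, -2.2]
gripper_width: 0.672
grip_force: 28.5
row [ 0.0966 -0.7476  0.007 ] turn -0.0038 curyaw 93.5 j7 0.61 tcp [0.4666 0.2755 0.2365]
```

```bash
python3 -m handwheel '[0.03,-0.15,0,0,0.06,-0.3,0,0,0.08,-0.45,0,0,0.09,-0.6,0,0,0.097,-0.748,0,0,0.097,-0.748,0,0,0.097,-0.748,0.1,0,0.097,-0.748,0.2,0,0.097,-0.748,0.25,0,0.097,-0.748,0.25,0]';  python3 -c "
from h import *
to(*slot(-.046,-.045),.1325,93.8)"
```

```text
time: 50.7
tcp_pos: [0.451, 0.0547, 0.1618]
eef_rot: [0.105, -3.138, -0.001]
contact_force: [-0.6, -0.4, -1.0]
gripper_width: 0.668
grip_force: 28.4
row [ 0.0003 -0.0164  0.0978] turn 0.0004 curyaw 93.8 j7 1.02 tcp [0.451  0.0547 0.1618]
```

```bash
python3 -m handwheel '[0,-0.016,0.04,0,0,-0.016,0.08,0,0,-0.016,0.098,0,0,-0.016,0.098,0]'; python3 -m handwheel '[0,0,0.003,0,0,0,0.003,0,0,0,0.003,0]' 0.8;  python3 -m handwheel '[0,0,-0.1,0,0,0,-0.25,0,0,0,-0.45,0,0,0.2,-0.6,0,0,0.4,-0.6,0,0,0.6,-0.6,0,0,0.8,-0.6,0,0,1,-0.6,0,0,1,-0.6,0,0,1,-0.6,0]'; python3 -m handwheel '[0,0.2,0,0,0,0.2,0,0,0,0.2,0,0]'; python3 -c "
from h import *
p,d,c,T=cam('top');save('t3.png',p[180:370,170:460].repeat(2,0).repeat(2,1)); W=cloud(d,c,T);X,Y,z=W[...,0],W[...,1],W[...,2]
m=((z>.155)&(z<.19)&(Y>0)&(Y<.2)&(X<.6)).astype(np.uint8)
q=((z>.1)&(z<.2)&(Y>-.0)&(Y<.22)&(X<.62)&(X>.37));P=W[q];print(cv2.minAreaRect((P[:,:2]*1000).astype(np.float32)))
p,d,c,T=cam('side');save('s3.png',p[150:390,230:550].repeat(2,0).repeat(2,1))"
```

```text
time: 51.2
tcp_pos: [0.4516, 0.0491, 0.1326]
eef_rot: [0.103, -3.139, -0.0]
contact_force: [-0.4, -0.7, -1.1]
gripper_width: 0.671
grip_force: 28.5
time: 51.58
tcp_pos: [0.4519, 0.049, 0.1321]
eef_rot: [-0.102, 3.14, -0.0]
contact_force: [0.4, 0.9, 0.8]
gripper_width: 0.8
grip_force: 0.0
time: 52.82
tcp_pos: [0.4319, 0.3485, 0.3117]
eef_rot: [0.104, -3.139, 0.0]
contact_force: [0.1, -0.5, -0.2]
gripper_width: 0.804
grip_force: 0.0
time: 53.2
tcp_pos: [0.4291, 0.4068, 0.3119]
eef_rot: [-0.1, 3.14, -0.001]
contact_force: [0.6, -0.4, -0.8]
gripper_width: 0.802
grip_force: 0.0
((494.24176025390625, 98.38973999023438), (184.5154571533203, 178.3719024658203), 3.9530608654022217)
```

View pics/t3.png

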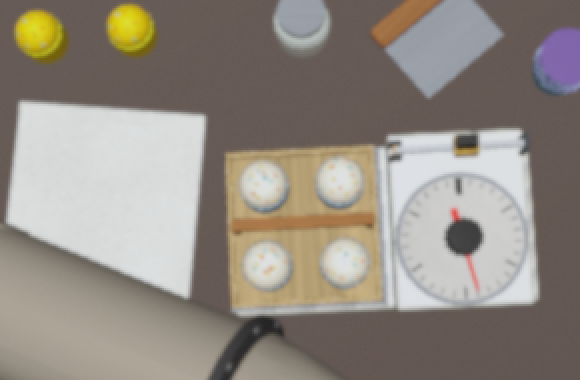

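View pics/s3.png

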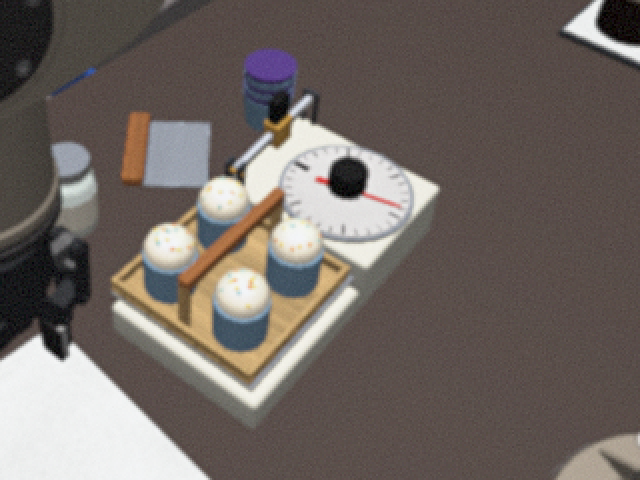

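All four cakes stand upright in the caddy and the paper is empty. The bystanders are where they were, and the knob and poise have not been touched since taring.

```bash
python3 -c "
from plant import env
print(env.finish_job())"
```

```text
the job is handed in; nothing more can be done
None
```

The job is done and handed in: I set the scale to zero, tared it with the empty caddy to within about 1 g, and all four cakes stand upright in the caddy, with the dial showing roughly 0.7 kg net.

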